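# Power up the bench conveyor: rocker, reset, start

### The arm

A 7-joint arm with a two-finger parallel gripper is mounted at the origin on the work surface. World frame = base frame: x ahead of the robot, y to its left, z up, the work surface at z = 0. Lengths are in m, angles in rad, forces in N, time in s.
With the tool pointing down it reaches from about 0.35 to 0.9 m from the base axis. Payload 8.1 kg.
Tool frame: the origin (TCP) lies at the very end of the fingers, on their centre line; the grasp point (between the pads) lies 19 mm behind it; z points along the fingers, y is the line along which they close (so a half turn about z gives the same grasp; the last joint's range is limited). The gripper opens to 92 mm and grips with 3 to 60 N. Pads are 19 mm wide; open, the fingers measure 130 mm over their backs; the gripper's body (75 mm by 190 mm) begins 47 mm behind the grasp point.
Start: joints at [-0.103, 0.434, 0.025, 1.573, -0.012, 1.134, -0.075], TCP at [0.625, -0, 0.227] pointing down, gripper open.
Joint ranges: [-2.62, 2.62], [-0.44, 2.09], [-1.27, 1.32], [0.08, 2.57], [-1.32, 4.46], [0.12, 2], [-2.74, 2.74]. Speed limits (rad/s): [2.22, 2.22, 3.01, 3.01, 3.14, 3.14, 3.14].

### API

Orientations are given as a rotation vector (axis times angle).
In Python, from cell import arm gives the robot as it stands.
- The arm moves only by the tool carry_out, never from a script. Its argument "commands" is a list of rows, each a list of 7 numbers: the opening, from 0 (shut) to 1 (fully open), then the shift along the tool's x, y, z each as a share of 0.025 m, from -1 to 1, then the turn, a rotation vector about the tool's x, y, z each as a share of 0.1 rad, from -1 to 1. A call has 1 to 8 rows; each row shifts and turns the commanded pose from where the row before left it, along the tool's axes as they then stand; what a row does not reach is not made up. A row lasts 1/10 s, in which the tool goes at most 50 mm and 8.59 degrees, less where a joint would pass 70% of its speed; a pose out of reach is approached as far as the arm can. A call with a number of a shift or a turn outside -1 to 1 is refused whole. A call with a gripper value outside its range is refused whole. The fingers move at their own pace and stop on an object; "squeeze" is the grip in N (left out, the last holds). Time passes only in rows, so rows that do not move let the fingers close. It gives the time, the measured TCP pose, the force, the opening and the grip force at its end, in the units of the state.
- arm.observe(): the state, without advancing time (a new reading comes with each control period).
- arm.get_image(name): name is "scene" or "side" or "wrist"; returns a dict with "pixels" (420x560x3 uint8, red, green, blue), "range_z" (420x560 float32, m along the optical axis (not along the pixel's ray), 0 where there is no reading), "mtx" (3x3 intrinsics, pixels), "k1" (the pictures are not rectified: a ray, as slopes to the right and down, at radius r is drawn at 1 + k1 r^2 times it, then the intrinsics apply), "R" (3x3) and "t" (3): a world point X has camera coordinates R X + t; the wrist camera has in their place "tool_from_camera" (4x4, takes a point from camera to tool coordinates, whose origin is the TCP and whose axes are the flange's). Camera axes: x right, y down, z forward; pixel columns grow to the right and rows downward; lengths in m; the calibration is good to about 2 mm. A picture is of the moment at which its call begins: read the wrist's pose just before it.
- arm.sign_off(): hands the job in; it is judged then, once.
The state is a dict: "clock": time; "joints": joint angles; "dq": joint speeds; "joint_efforts": joint torques, N m; "position": TCP position; "ee_rot": TCP orientation; "force": force on the tool from outside, world axes, zero at the start; "ft_torque": the same for the moment, N m; "width": opening from 0.0 (shut) to 1.0 (fully open); "gripper_force": force on a finger pad.
Only numpy, scipy, OpenCV 4.12 (cv2) and the standard library are available. Lean on these libraries where they do the work, as an engineer would, in place of code of your own. Each camera call takes 0.05 s, during which the arm holds its last target. There are 200 camera calls.

### The job

The belt conveyor at the back of the bench has lost its power; start it again from its grey control desk: push the raised far end of the red mains rocker fully down, then press the blue reset button right down and let it come up, then press the green start button right down and let it come up, holding each button for a moment. Press neither of those buttons before the mains is on, and do not push the red stop button or the red mushroom emergency stop. Only press with the fingertips: pick nothing up, and leave the things standing about where they are.

Things in the scene. Friction and masses are not known exactly. Their poses are not given: they have to be found in the camera images.
- console: Control desk, fixed grey metal box 360 wide (y) x 235 deep (x) x 93 mm high. Origin on the bench under the middle of its panel, x away from the robot, y left, z up. The panel slopes up along +x by 0.21 rad: 55 mm high at x -90, 74 at x 0, 93 at x +90; flat ledge behind. Row of controls at x -28: rocker y +135; blue, green, red at y +70, +15, -40 in changing order; emergency stop y -125.
- panel_back (a point): Point on the panel's middle line, 50 mm behind (uphill of) the panel's middle, in the speed read-out. Low pilot lamps (11 mm high) and a speed knob (16 mm high) lie in this back row, about 75 mm uphill of the controls; they are not needed. The conveyor (side guides 152 mm, carton on it 210 mm high) stands at the back of the bench, over 850 mm from the robot. Axes as the console's.
- rocker_high_end (a point): Point to push: on the far half of the red mains rocker, 14 mm from its pivot, 12.5 mm above the panel when off. Rocker 40 mm long (x) x 26 mm wide, in a 54 x 40 mm black frame 3 mm high. Off: near half lies level with the panel, far half stands up 0.40 rad to it. On: far half level, this point about 7 mm above the panel. Moves with the rocker; z axis square to the panel when off.
- rocker (a joint): Mains rocker in rad: 0 off (start, up to 0.02), 0.40 fully on. It takes about 3 N at rocker_high_end, has no spring and stays where it is left.
- blue_top (a point): Middle of the top of the blue cap. Round push button, cap 26 mm across, standing 11.5 mm above its dark 33 mm collar and 15.5 mm above the panel, on a blank metal plate. Moves with the cap. Its z axis is the button's axis, square to the sloping panel; press along -z. The reset button.
- blue (a joint): Blue reset button in m: 0 up, 0.006 fully down. Springs back when let go; 1.5 N starts it moving, 5 N takes it fully down.
- green_top (a point): Middle of the top of the green cap. Round push button, cap 26 mm across, standing 11.5 mm above its dark 33 mm collar and 15.5 mm above the panel, on a blank metal plate. Moves with the cap. Its z axis is the button's axis, square to the sloping panel; press along -z. The start button.
- green (a joint): Green start button in m: 0 up, 0.006 fully down. Springs back when let go; 1.5 N starts it moving, 5 N takes it fully down.
- red_top (a point): Middle of the top of the red cap. Round push button, cap 26 mm across, standing 11.5 mm above its dark 33 mm collar and 15.5 mm above the panel, on a blank metal plate. Moves with the cap. Its z axis is the button's axis, square to the sloping panel; press along -z. The stop button: do not push.
- red (a joint): Red stop button in m: 0 up, 0.006 fully down. Springs back. Leave alone.
- estop_top (a point): Middle of the top of the emergency stop: red mushroom head 40 mm across, on a yellow collar 62 mm across, top 38 mm above the panel. Do not push.
- estop (a joint): Emergency stop in m: 0 out, 0.006 pushed in (14 N). Leave alone.
- battery: Black motorcycle battery standing on the bench, 87 x 150 x 109 mm (x, y, z), to the left of the desk. Origin at the centre of its underside. Bystander.
- tape_roll: Brown roll of parcel tape lying flat, 100 mm across, 48 mm high, at the desk's left front corner. Origin at the centre of its underside. Bystander.
- yellow_pot: Open yellow plastic pot with a wide rim, 104 mm across, 68 mm high, on the robot's side of the desk. Origin at the centre of its underside. Bystander.
- scanner: Grey and black hand scanner lying on its side, about 180 x 90 x 38 mm, to the right of the desk. Origin on the bench near its middle. Bystander.
- pipe_cap: Yellow plastic pipe cap, 42 mm across, 30 mm high, standing on the ledge at the back of the desk. Origin at the centre of its underside. Bystander.
- small_carton: Small closed cardboard carton on the bench, 90 x 80 x 55 mm, to the right of the desk. Origin at the centre of its underside. Bystander.

How it is judged:
By the outcome, as a careful person would: the job done as asked, in the order asked, and still so for the second after the job is handed in, with the robot touching nothing.
It also fails if it takes over 40 s, if anything falls off the work surface, if the arm or the gripper's body presses on something with over 40 N, if the wrist force passes 120 N, or if a joint passes its speed limit or range.

## Working session

There is one attempt and no reset: what is moved stays moved. The work goes in short steps, Python scripts to look and compute and a tool call to move; the robot and the scene stay as the last step left them, time stands still between calls to the robot, and variables do not carry over. Pictures are saved under pics/ and viewed, at most 10 in all, crops included, and the job is handed in when it is done.

Besides the shell and the picture viewer there is one more tool, called after "Emit:" as name(argument=value, ...), one argument or row to a line, values as JSON. carry_out: Moves the arm, as the interface text tells. Shift numbers are shares of 0.025 m and turn numbers shares of 0.1 rad, none past 1 either way. Its arguments: {"type":"object","properties":{"commands":{"type":"array"},"squeeze":{"type":"number"}},"required":["commands"]}

```bash
mkdir -p pics; cat > h.py <<'E'
import numpy as np, cv2
from scipy.spatial.transform import Rotation as Ro
from cell import arm
def grab(n):
    s=arm.observe(); im=arm.get_image(n)
    if n=="wrist":
        Tt=np.eye(4);Tt[:3,:3]=Ro.from_rotvec(s["ee_rot"]).as_matrix();Tt[:3,3]=s["position"]
        T=Tt@im["tool_from_camera"]
    else:
        T=np.eye(4);T[:3,:3]=im["R"].T;T[:3,3]=-im["R"].T@im["t"]
    return im,T
def xyz(im,T,u,v):
    k=float(np.ravel(im["k1"])[0])
    p=cv2.undistortPoints(np.array([[[u,v]]],float),im["mtx"],np.array([k,0,0,0]))[0,0]
    z=im["range_z"][int(round(v)),int(round(u))]
    return T[:3,:3]@(np.array([p[0],p[1],1])*z)+T[:3,3], T[:3,:3]@np.array([p[0],p[1],1]), T[:3,3]
E
python3 - <<'E'
from h import *
import pickle
print(arm.observe())
d={}
for n in("scene","side","wrist"):
    d[n]=grab(n); cv2.imwrite(f"pics/{n}0.png",d[n][0]["pixels"][:,:,::-1])
    print(n,d[n][1][:3,3].round(3),d[n][0]["k1"])
pickle.dump(d,open("d0.pkl","wb"))
E
```

```text
{'clock': 0.0, 'joints': array([-0.10263494,  0.43521266,  0.02498932,  1.57409823, -0.01157592,
        1.13395036, -0.07511128]), 'dq': array([-0.00201939,  0.00138345, -0.00160358,  0.00156286, -0.00101382,
        0.00042668,  0.00123146]), 'joint_efforts': array([ 3.89017032e-04, -6.67853522e+01,  9.84863900e-01, -3.14464223e+01,
       -6.05165795e-02,  4.27553023e-02,  1.12382318e-04]), 'position': array([ 6.24505776e-01, -5.19515146e-05,  2.25951119e-01]), 'ee_rot': array([-2.22082374e+00, -2.22071096e+00,  1.86809663e-03]), 'force': array([-0.91031019,  0.822169  ,  0.56549306]), 'ft_torque': array([-0.04382403, -0.00541593, -0.03823444]), 'gripper_force': 0.0, 'width': 1.001571512323427}
scene [0.796 0.488 0.827] -0.0952415777711356
side [0.382 0.844 1.079] -0.12617173131765372
wrist [0.624 0.073 0.384] -0.027743537816957854
```

View pics/scene0.png

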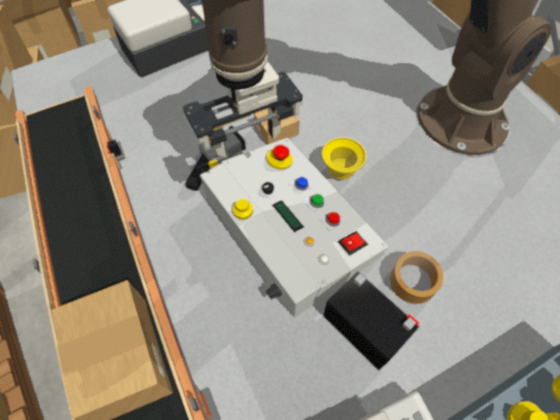

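View pics/side0.png

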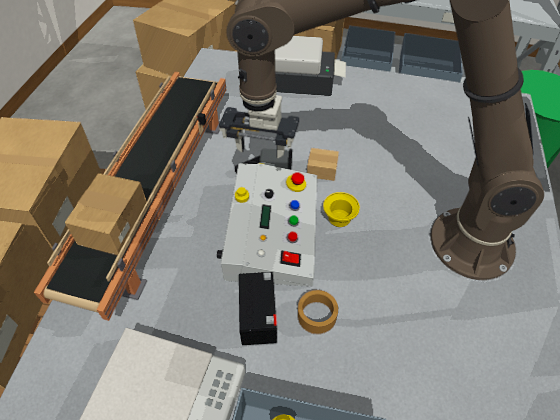

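View pics/wrist0.png

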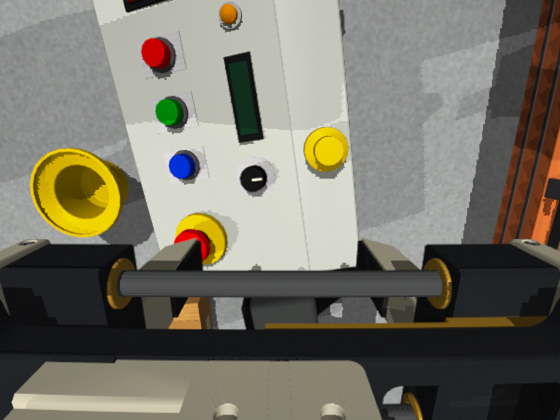

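Scene view: rocker about (353,243), red (333,218), green (317,201), blue (302,183), emergency stop (281,153). The wrist view shows red (157,53), green (170,112) and blue (183,166). The button order from the rocker is red, green, blue. Next I measure these points.

```bash
python3 - <<'E'
from h import *
import pickle
d=pickle.load(open("d0.pkl","rb"))
P={"scene":dict(rocker=(353,243),red=(333,217),green=(317,200),blue=(302,183),estop=(282,153)),
"side":dict(rocker=(290,258),red=(293,237),green=(294,220),blue=(295,204),estop=(298,179)),
"wrist":dict(red=(157,53),green=(170,112),blue=(183,166))}
rays={}
for n,pp in P.items():
    im,T=d[n]; hsv=cv2.cvtColor(im["pixels"],cv2.COLOR_RGB2HSV).astype(int)
    for k,(u,v) in pp.items():
        h0={'green':65,'blue':118}.get(k,0)
        dh=np.abs((hsv[:,:,0]-h0+90)%180-90)
        m=((dh<14 if k in('green','blue') else dh<6)&(hsv[:,:,1]>150)&(hsv[:,:,2]>60)).astype(np.uint8)
        c,l,st,ce=cv2.connectedComponentsWithStats(m)
        i=min(range(1,c),key=lambda i:np.hypot(*(ce[i]-[u,v]))+1e3*(st[i,4]<25))
        ys,xs=np.where(l==i)
        # 3D: all pixels
        Q=np.array([xyz(im,T,x,y)[0] for x,y in zip(xs,ys)])
        _,r,o=xyz(im,T,*ce[i]); rays.setdefault(k,[]).append((o,r/np.linalg.norm(r)))
        print(n,k,ce[i].round(1),st[i].tolist(),"med",np.median(Q,0).round(4),"z90",np.percentile(Q[:,2],90).round(4))
for k,rs in rays.items():
    A=sum(np.eye(3)-np.outer(r,r) for o,r in rs);b=sum((np.eye(3)-np.outer(r,r))@o for o,r in rs)
    X=np.linalg.solve(A,b);print("tri",k,X.round(4),[round(float(np.linalg.norm(np.cross(X-o,r))),4) for o,r in rs])
# panel plane from wrist & scene & side depth: points on the blank panel
for n,pts in dict(scene=[(285,178),(296,205),(325,240),(250,230),(300,262),(345,262)],wrist=[(205,60),(215,120),(225,180),(150,180),(275,60),(120,30)],side=[(275,200),(277,225),(278,248),(250,215),(245,250),(307,215)]).items():
    im,T=d[n];Q=np.array([xyz(im,T,*p)[0] for p in pts]);print(n,Q.round(3).tolist())
    c=Q.mean(0);w=np.linalg.svd(Q-c)[2][2];w*=np.sign(w[2]);print("normal",w.round(3),"slope",np.arccos(w[2]).round(3),"yaw",np.arctan2(-w[1],-w[0]).round(3),"off",(w@c).round(4))
E
```

```text
scene rocker [352.7 241.5] [341, 233, 24, 18, 247] med [0.4978 0.2106 0.0744] z90 0.0829
scene red [333.2 217.9] [328, 213, 12, 11, 107] med [0.5081 0.1476 0.0819] z90 0.0844
scene green [317.1 199.6] [312, 195, 11, 10, 88] med [0.5158 0.0934 0.0822] z90 0.0842
scene blue [301.6 182.3] [297, 178, 10, 10, 84] med [0.5236 0.0392 0.0817] z90 0.0838
scene estop [280.6 151.7] [274, 145, 15, 15, 169] med [ 0.5341 -0.0415  0.1027] z90 0.1057
side rocker [290.2 257.2] [282, 251, 17, 13, 161] med [0.4968 0.2089 0.0764] z90 0.0853
side red [292.1 236.2] [288, 232, 9, 10, 72] med [0.5043 0.148  0.0835] z90 0.0863
side green [293.3 220. ] [289, 216, 9, 9, 63] med [0.5114 0.0942 0.083 ] z90 0.0867
side blue [294.4 204.3] [290, 200, 9, 9, 60] med [0.52   0.0399 0.0831] z90 0.0866
side estop [297.5 178. ] [292, 173, 12, 11, 110] med [ 0.5279 -0.0412  0.1026] z90 0.1081
wrist red [155.7  53. ] [141, 38, 30, 31, 708] med [0.5067 0.1427 0.0833] z90 0.0854
wrist green [167.8 111. ] [156, 99, 27, 27, 514] med [0.5135 0.0902 0.0836] z90 0.0856
wrist blue [181.6 165.7] [169, 153, 26, 26, 519] med [0.5228 
[... 219 characters left out ...]
68] [0.0013, 0.0008, 0.0007]
tri estop [ 0.5299 -0.0502  0.0927] [0.0011, 0.0011]
scene [[0.547, 0.005, 0.069], [0.561, 0.083, 0.078], [0.547, 0.182, 0.077], [0.674, 0.101, 0.091], [0.618, 0.208, 0.093], [0.535, 0.241, 0.076]]
normal [-0.15  -0.041  0.988] slope 0.156 yaw 0.268 off -0.0127
wrist [[0.552, 0.137, 0.079], [0.559, 0.081, 0.077], [0.566, 0.02, 0.077], [0.476, 0.017, 0.058], [0.62, 0.134, 0.093], [0.463, 0.17, 0.059]]
normal [-0.214 -0.03   0.976] slope 0.218 yaw 0.14 off -0.046
side [[0.577, 0.034, 0.081], [0.382, 0.844, 1.079], [0.534, 0.187, 0.075], [0.629, 0.111, 0.094], [0.612, 0.223, 0.092], [0.481, 0.05, 0.059]]
normal [ 0.69  -0.517  0.507] slope 1.039 yaw 2.498 off 0.3695
```

```bash
python3 - <<'E'
import cv2,numpy as np
a=cv2.imread("pics/scene0.png")[130:270,180:400];b=cv2.imread("pics/side0.png")[160:280,210:330]
cv2.imwrite("pics/c1.png",np.hstack([cv2.resize(a,(0,0),fx=2.2,fy=2.2)[:300],cv2.resize(b,(300,300))]))
E
```

```text
(no output)
```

View pics/c1.png

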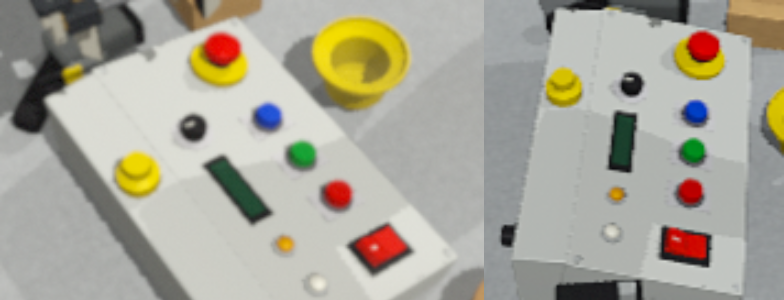

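```bash
cat >> h.py <<'E'
psi,sl=0.146,0.21
n=np.array([-np.sin(sl)*np.cos(psi),-np.sin(sl)*np.sin(psi),np.cos(sl)])
up=np.array([np.cos(sl)*np.cos(psi),np.cos(sl)*np.sin(psi),np.sin(sl)])
left=np.cross(n,up)
RT=np.c_[np.cross(up,-n),up,-n]
def delta(X):
    "remaining shift in target-orientation tool axes & rot, in units"
    s=arm.observe();R=Ro.from_rotvec(s["ee_rot"]).as_matrix()
    d=np.asarray(X)-s["position"]
    print("t",round(s["clock"],2),"pos",s["position"].round(4),"rot units",(Ro.from_matrix(R.T@RT).as_rotvec()/.1).round(2),"shift units cur axes",(R.T@d/.025).round(2),"tgt axes",(RT.T@d/.025).round(2),"F",s["force"].round(1))
E
python3 - <<'E'
from h import *
import pickle
d=pickle.load(open("d0.pkl","rb"))
# rocker area: depth points of red pixels in panel coords, relative to nominal pivot
red=np.array([.506,.1445,.0832]);piv=red-n*.0155+left*.065
print("pivot panel pt",piv.round(4),left.round(3))
for nm,(u,v) in dict(scene=(353,242),side=(290,257)).items():
    im,T=d[nm];hsv=cv2.cvtColor(im["pixels"],cv2.COLOR_RGB2HSV)
    L=[]
    for y in range(v-12,v+13):
        for x in range(u-15,u+16):
            h,s,_=hsv[y,x]
            if (h<8 or h>172) and s>150:
                q=xyz(im,T,x,y)[0]-piv;L.append([q@up,q@left,q@n])
    L=np.array(L)*1e3;print(nm,"min",L.min(0).round(1),"max",L.max(0).round(1))
    for a in range(-24,30,6):
        m=(L[:,0]>=a)&(L[:,0]<a+6)
        if m.any():print(a,m.sum(),np.median(L[m],0).round(1))
hi=piv+up*.014+n*.0125
delta(piv+up*.024+n*.06)
delta(red*0+[.5215,.0365,.0832]+n*.03)
E
```

```text
pivot panel pt [0.4997 0.2093 0.068 ] [-0.145  0.989 -0.   ]
scene min [-23.4 -17.2   0.7] max [484.1 232.5 672.4]
-24 27 [-21.    1.3   6.1]
-18 36 [-15.1  -0.4   6.6]
-12 32 [-9.3 -0.3  6.5]
-6 31 [-3.6  2.5  6.2]
0 25 [2.7 1.9 8.5]
6 23 [ 9.8  4.9 11. ]
12 54 [16.3  1.4 10.8]
18 18 [18.8 -0.4  7.6]
side min [-24.4 -19.2   0.6] max [20.  13.3 19. ]
-24 20 [-20.7  -1.1   6.2]
-18 22 [-14.9   1.8   8. ]
-12 23 [-8.7 -1.1  8.7]
-6 21 [-2.7 -0.7  8.5]
0 21 [ 3.6  0.8 10.2]
6 19 [ 9.1  4.7 12.5]
12 27 [15.8  0.7 14.4]
18 8 [18.9 -0.3  5. ]
t 0.15 pos [ 0.6246 -0.      0.2261] rot units [-2.11  0.15 -1.46] shift units cur axes [ 8.44 -4.56  3.78] tgt axes [ 9.01 -4.    3.01] F [ 0.3 -0.3  0.7]
t 0.15 pos [ 0.6246 -0.      0.2261] rot units [-2.11  0.15 -1.46] shift units cur axes [ 1.42 -4.37  4.55] tgt axes [ 2.05 -4.98  3.59] F [ 0.3 -0.3  0.7]
```

Both crops show the rocker's raised far half (crop about (375,240) and (687,238)), next to the red button, and depth confirms it stands up to about 14 mm. I'll shut the fingers and move to a hover above it.

Emit:
carry_out(
  commands=[
    [0,0.9,-0.5,0.1,-0.7,0.05,-0.49],
    [0,1,-0.5,0.2,-0.7,0.05,-0.49],
    [0,1,-0.5,0.3,-0.7,0.05,-0.49],
    [0,1,-0.5,0.3,0,0,0],
    [0,1,-0.5,0.3,0,0,0],
    [0,1,-0.5,0.3,0,0,0],
    [0,1,-0.5,0.3,0,0,0],
    [0,1,-0.5,0.3,0,0,0],
  ],
)

```text
clock: 0.95
position: [0.5136, 0.1872, 0.1591]
ee_rot: [1.956, 2.268, 0.239]
force: [0.2, -0.1, -0.4]
width: 0.353
gripper_force: 0.0
```

```bash
python3 - <<'E'
from h import *
piv=np.array([.4997,.2093,.068])-up*.0015
delta(piv+up*.024+n*.05)
print(arm.observe()["width"])
a,_=grab("scene");b,_=grab("side");c,_=grab("wrist")
A=cv2.resize(a["pixels"][100:300,220:480],(0,0),fx=1.5,fy=1.5);B=cv2.resize(b["pixels"][120:320,200:400],(0,0),fx=1.5,fy=1.5)
C=cv2.resize(c["pixels"],(400,300))
v=np.zeros((600,800,3),np.uint8);v[:300,:390]=A;v[:300,400:700]=B;v[300:,:400]=C
cv2.imwrite("pics/c2.png",v[:,:,::-1])
E
```

```text
t 0.95 pos [0.5136 0.1872 0.1591] rot units [0.   0.   0.01] shift units cur axes [ 0.96 -0.27  1.48] tgt axes [ 0.96 -0.27  1.48] F [ 0.2 -0.1 -0.4]
0.35313172229610246
```

View pics/c2.png

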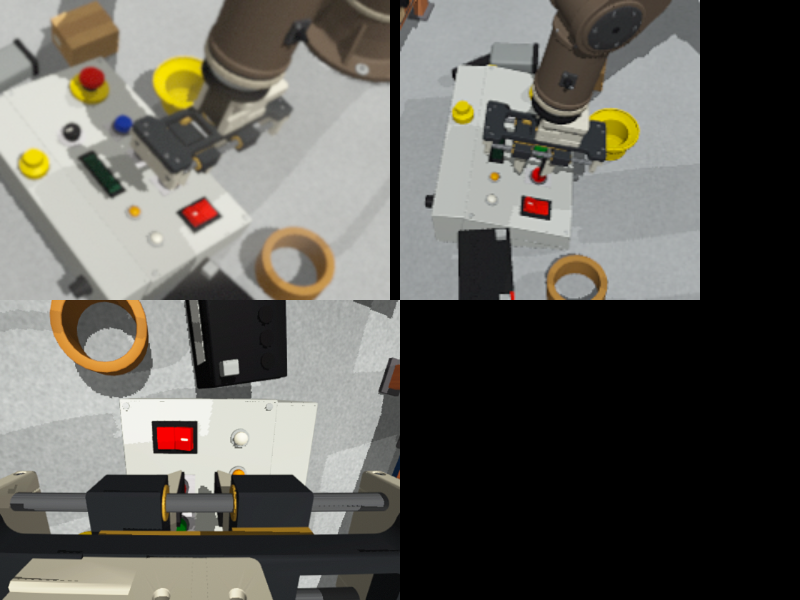

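The wrist view shows the rocker at about (245,192) full-frame, square to the tool; the fingers are still closing. I'll move over and check the finger-tip size and rocker position.

Emit:
carry_out(
  commands=[
    [0,0,0,0,0,0,0],
    [0,0,0,0,0,0,0],
    [0,0,0,0,0,0,0],
    [0,0,0,0,0,0,0],
    [0,0,0,0,0,0,0],
  ],
)

```text
clock: 1.6
position: [0.5146, 0.1861, 0.1597]
ee_rot: [1.956, 2.267, 0.239]
force: [1.1, -0.0, 0.1]
width: 0.007
gripper_force: 0.0
```

```bash
python3 - <<'E'
from h import *
print(arm.observe()["width"])
piv=np.array([.4997,.2093,.068])-up*.0015
im,T=grab("wrist");hsv=cv2.cvtColor(im["pixels"],cv2.COLOR_RGB2HSV)
L=[]
for y in range(150,235):
    for x in range(190,300):
        h,s,_=hsv[y,x]
        if (h<8 or h>172) and s>150:
            q=xyz(im,T,x,y)[0]-piv;L.append([q@up,q@left,q@n])
L=np.array(L)*1e3;print(np.percentile(L,1,0).round(1),np.percentile(L,99,0).round(1))
for a in range(-24,30,6):
    m=(L[:,0]>=a)&(L[:,0]<a+6)
    if m.any():print(a,m.sum(),np.median(L[m],0).round(1))
# finger tips: points in tool frame near TCP from scene and side clouds
s=arm.observe();R=Ro.from_rotvec(s["ee_rot"]).as_matrix()
for nm in("scene","side"):
    im,T=grab(nm);P=[]
    v,u=np.mgrid[0:420,0:560];k=float(np.ravel(im["k1"])[0])
    p=cv2.undistortPoints(np.c_[u.ravel(),v.ravel()].astype(float)[:,None],im["mtx"],np.array([k,0,0,0]))[:,0]
    z=im["range_z"].ravel();W=(np.c_[p,np.ones(len(p))]*z[:,None])@T[:3,:3].T+T[:3,3]
    q=(W-s["position"])@R*1e3
    for a,b in((-8,2),(-20,-8),(-35,-20),(-50,-35)):
        m=(abs(q[:,0])<25)&(abs(q[:,1])<50)&(q[:,2]>a)&(q[:,2]<b)&(z>0)
        if m.any():print(nm,a,b,m.sum(),"x",q[m,0].min().round(),q[m,0].max().round(),"y",q[m,1].min().round(),q[m,1].max().round())
delta(piv+up*.024+n*.05)
E
```

```text
0.007209903423689505
[-22.4 -15.1   3.3] [20.3 12.9 15.8]
-24 158 [-20.    0.    8.1]
-18 236 [-15.    0.2   8.3]
-12 235 [-9.   0.1  8.1]
-6 232 [-3.1  0.2  8.1]
0 230 [ 3.1  0.4 10. ]
6 215 [ 9.   1.9 12.4]
12 240 [15.1  0.7 14.4]
18 124 [19.4  0.3  9.3]
scene -8 2 17 x 10.0 12.0 y -12.0 11.0
scene -20 -8 45 x 5.0 13.0 y -16.0 18.0
scene -35 -20 32 x 8.0 13.0 y -5.0 18.0
side -8 2 9 x 8.0 12.0 y -11.0 7.0
side -20 -8 34 x -4.0 12.0 y -18.0 16.0
side -35 -20 61 x -0.0 14.0 y -19.0 16.0
side -50 -35 18 x 9.0 14.0 y -18.0 16.0
t 1.75 pos [0.5145 0.1863 0.1596] rot units [0.   0.   0.01] shift units cur axes [ 1.   -0.3   1.49] tgt axes [ 1.   -0.3   1.49] F [ 0.6 -0.2 -0.5]
```

Emit:
carry_out(
  commands=[
    [0,0.5,-0.23,0.5,0,0,0],
    [0,0.5,-0.23,0.5,0,0,0],
    [0,0,0,0.5,0,0,0],
    [0,0,0,0.6,0,0,0],
    [0,0,0,0.3,0,0,0],
    [0,0,0,0,0,0,0],
  ],
)

```text
clock: 2.35
position: [0.5119, 0.2105, 0.0974]
ee_rot: [1.957, 2.268, 0.236]
force: [0.6, -1.4, 0.1]
width: 0.006
gripper_force: 0.0
```

```bash
python3 - <<'E'
from h import *
piv=np.array([.4997,.2093,.068])-up*.0015
delta(piv+up*.020+n*.007)
E
```

```text
t 2.35 pos [0.5119 0.2105 0.0974] rot units [-0.01  0.01  0.01] shift units cur axes [0.03 0.02 0.77] tgt axes [0.02 0.02 0.77] F [ 0.6 -1.4  0.1]
```

Emit:
carry_out(
  commands=[
    [0,0,0,0.25,0,0,0],
    [0,0,0,0.2,0,0,0],
    [0,0,0,0.15,0,0,0],
    [0,0,0,0.1,0,0,0],
    [0,0,0,0,0,0,0],
  ],
)

```text
clock: 2.85
position: [0.5158, 0.2119, 0.0813]
ee_rot: [1.956, 2.267, 0.239]
force: [-0.0, 0.4, -0.2]
width: 0.008
gripper_force: 0.3
```

Emit:
carry_out(
  commands=[
    [0,0,0,0.06,0,0,0],
    [0,0,0,0.06,0,0,0],
    [0,0,0,0,0,0,0],
  ],
)

```text
clock: 3.15
position: [0.5165, 0.2121, 0.0792]
ee_rot: [1.955, 2.267, 0.24]
force: [-2.1, -1.9, 13.1]
width: 0.005
gripper_force: 6.9
```

Emit:
carry_out(
  commands=[
    [0,0,0,0.03,0,0,0],
    [0,0,0,0,0,0,0],
    [0,0,0,0,0,0,0],
  ],
)

```text
clock: 3.45
position: [0.5166, 0.2122, 0.0791]
ee_rot: [1.955, 2.267, 0.241]
force: [-6.9, -1.6, 21.1]
width: 0.004
gripper_force: 11.5
```

Emit:
carry_out(
  commands=[
    [0,0,0,-0.6,0,0,0],
    [0,0,0,-0.8,0,0,0],
    [0,-0.7,0,-0.8,0,0,0],
    [0,-1,0,-0.2,0,0,0],
    [0,-1,0,0,0,0,0],
    [0,0,0,0,0,0,0],
  ],
)

```text
clock: 4.05
position: [0.5135, 0.1394, 0.1361]
ee_rot: [1.961, 2.263, 0.235]
force: [-0.1, -0.1, -0.4]
width: 0.008
gripper_force: 0.0
```

```bash
python3 - <<'E'
from h import *
piv=np.array([.4997,.2093,.068])-up*.0015
im,T=grab("wrist");hsv=cv2.cvtColor(im["pixels"],cv2.COLOR_RGB2HSV)
L=[]
for y in range(0,420):
    for x in range(0,560):
        h,s,_=hsv[y,x]
        if (h<8 or h>172) and s>150:
            q=xyz(im,T,x,y)[0]-piv
            if abs(q).max()<.03:L.append([q@up,q@left,q@n])
L=np.array(L)*1e3
for a in range(-24,30,6):
    m=(L[:,0]>=a)&(L[:,0]<a+6)
    if m.any():print(a,m.sum(),np.median(L[m],0).round(1))
cv2.imwrite("pics/w3.png",im["pixels"][:,:,::-1])
delta([.5195+.002,.0365,.0832]+n*.03)
E
```

```text
-24 155 [-20.1  -0.4  10. ]
-18 360 [-14.9   0.2  14.2]
-12 350 [-9.1  0.2 11.5]
-6 330 [-3.  -0.6  8.9]
0 312 [3.  0.1 7.6]
6 291 [8.7 0.1 7.7]
12 308 [15.1  0.4  7.8]
18 111 [19.4 -0.6  7.2]
t 4.1 pos [0.5134 0.1414 0.136 ] rot units [-0.01  0.01 -0.01] shift units cur axes [-4.2  -0.72  0.81] tgt axes [-4.2  -0.72  0.81] F [-0.5  0.6 -0.4]
```

View pics/w3.png

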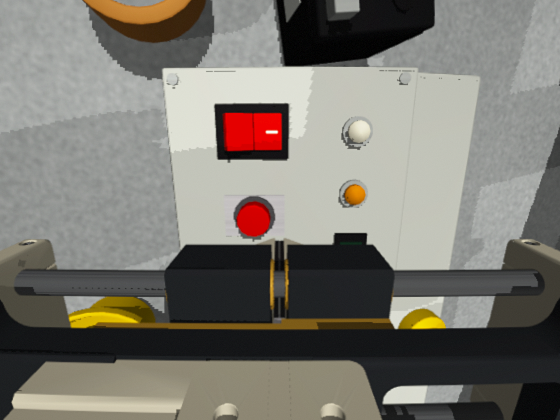

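The rocker is fully on: its far half is level and its near half raised (255,132). Red is at (254,218). Next is blue.

Emit:
carry_out(
  commands=[
    [0,-0.84,-0.15,0,0,0,0],
    [0,-0.84,-0.15,0,0,0,0],
    [0,-0.84,-0.15,0,0,0,0],
    [0,-0.84,-0.15,0,0,0,0],
    [0,-0.84,-0.12,0,0,0,0],
    [0,0,0,0.4,0,0,0],
    [0,0,0,0.4,0,0,0],
    [0,0,0,0,0,0,0],
  ],
)

```text
clock: 4.9
position: [0.5152, 0.039, 0.1114]
ee_rot: [1.955, 2.271, 0.237]
force: [-0.3, 0.3, -0.0]
width: 0.004
gripper_force: 0.0
```

```bash
python3 - <<'E'
from h import *
delta([.521,.036,.083])
a,_=grab("scene");b,_=grab("side")
v=np.hstack([cv2.resize(a["pixels"][110:260,200:380],(480,400)),cv2.resize(b["pixels"][140:280,220:332],(320,400))])
cv2.imwrite("pics/c4.png",v[:,:,::-1])
E
```

```text
t 4.9 pos [0.5152 0.039  0.1114] rot units [-0.02 -0.01  0.03] shift units cur axes [-0.15 -0.03  1.16] tgt axes [-0.15 -0.03  1.16] F [-0.3  0.3 -0. ]
```

View pics/c4.png

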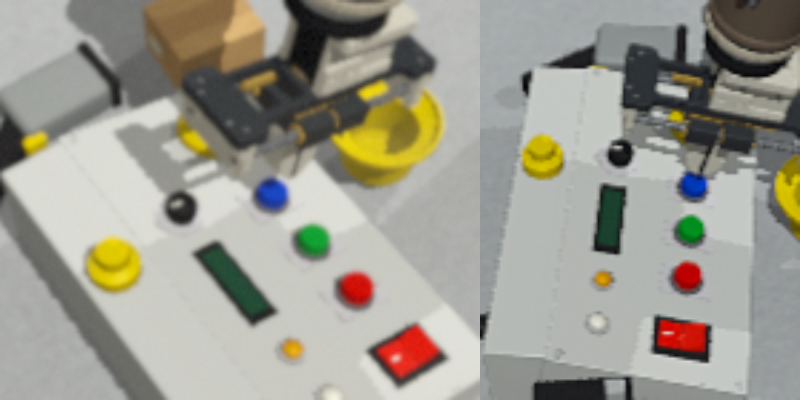

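Tip stands over the blue cap (272,195 / 693,185), well clear of the emergency stop. Pressing.

Emit:
carry_out(
  commands=[
    [0,-0.1,0,0.4,0,0,0],
    [0,0,0,0.4,0,0,0],
    [0,0,0,0.3,0,0,0],
    [0,0,0,0.15,0,0,0],
    [0,0,0,0.1,0,0,0],
    [0,0,0,0.06,0,0,0],
    [0,0,0,0,0,0,0],
  ],
)

```text
clock: 5.7
position: [0.5233, 0.0362, 0.0786]
ee_rot: [1.956, 2.268, 0.238]
force: [-4.2, -0.5, 4.0]
width: 0.007
gripper_force: 2.3
```

```bash
python3 - <<'E'
from h import *
delta(np.array([.521,.036,.083])-n*.006)
E
```

```text
t 5.7 pos [0.5233 0.0362 0.0786] rot units [-0.    0.    0.02] shift units cur axes [ 0.01 -0.05  0.05] tgt axes [ 0.   -0.05  0.05] F [-4.2 -0.5  4. ]
```

Emit:
carry_out(
  commands=[
    [0,0,0,0.06,0,0,0],
    [0,0,0,0.04,0,0,0],
    [0,0,0,0,0,0,0],
    [0,0,0,0,0,0,0],
  ],
)

```text
clock: 6.1
position: [0.5236, 0.0362, 0.0777]
ee_rot: [1.955, 2.267, 0.239]
force: [-15.1, -0.6, 29.2]
width: 0.007
gripper_force: 16.2
```

Emit:
carry_out(
  commands=[
    [0,0,0,0,0,0,0],
    [0,0,0,0,0,0,0],
    [0,0,0,0,0,0,0],
    [0,0,0,-0.4,0,0,0],
    [0,0,0,-0.6,0,0,0],
    [0,0,0,-0.6,0,0,0],
    [0,0,0,0,0,0,0],
  ],
)

```text
clock: 6.8
position: [0.5172, 0.0351, 0.1173]
ee_rot: [1.954, 2.265, 0.243]
force: [0.6, -0.3, -0.3]
width: 0.008
gripper_force: 0.0
```

Emit:
carry_out(
  commands=[
    [0,0.55,0,0,0,0,0],
    [0,0.55,0,0,0,0,0],
    [0,0.55,0,0,0,0,0],
    [0,0.55,0,0,0,0,0],
    [0,0,0,0,0,0,0],
  ],
)

```text
clock: 7.3
position: [0.5078, 0.0913, 0.1149]
ee_rot: [1.953, 2.271, 0.24]
force: [-0.1, -0.2, 0.2]
width: 0.007
gripper_force: 0.0
```

```bash
python3 - <<'E'
from h import *
delta(np.array([.513,.0903,.083]))
a,_=grab("scene");b,_=grab("side")
v=np.hstack([cv2.resize(a["pixels"][110:260,200:380],(480,400)),cv2.resize(b["pixels"][140:280,220:332],(320,400))])
cv2.imwrite("pics/c5.png",v[:,:,::-1])
E
```

```text
t 7.3 pos [0.5078 0.0913 0.1149] rot units [ 0.01 -0.01  0.04] shift units cur axes [-0.07 -0.07  1.29] tgt axes [-0.07 -0.07  1.29] F [-0.1 -0.2  0.2]
```

View pics/c5.png

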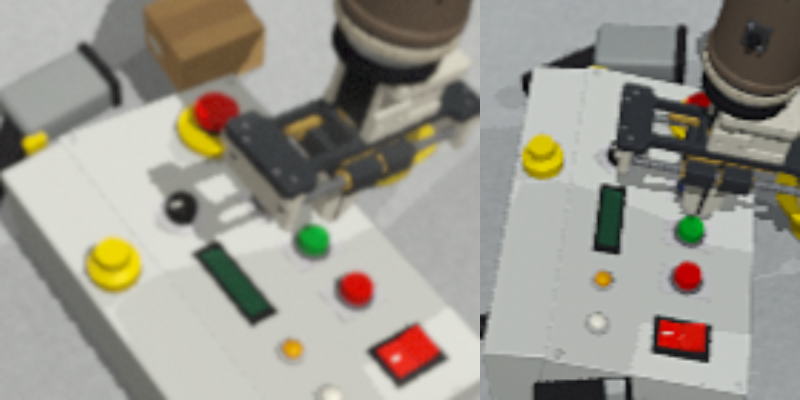

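The tip stands over green (313,240 / 690,230), with the rocker still on. Pressing green.

Emit:
carry_out(
  commands=[
    [0,0,-0.03,0.5,0,0,0],
    [0,0,0,0.4,0,0,0],
    [0,0,0,0.3,0,0,0],
    [0,0,0,0.15,0,0,0],
    [0,0,0,0.12,0,0,0],
    [0,0,0,0.1,0,0,0],
    [0,0,0,0.04,0,0,0],
    [0,0,0,0,0,0,0],
  ],
)

```text
clock: 8.2
position: [0.5149, 0.0897, 0.0775]
ee_rot: [1.956, 2.266, 0.238]
force: [-16.5, -6.1, 34.8]
width: 0.005
gripper_force: 18.6
```

Bottomed out at about 38 N. I'll ease slightly, hold, then release and retreat.

Emit:
carry_out(
  commands=[
    [0,0,0,-0.01,0,0,0],
    [0,0,0,0,0,0,0],
    [0,0,0,0,0,0,0],
    [0,0,0,-0.4,0,0,0],
    [0,0,0,-0.7,0,0,0],
    [0,0,0,-1,0,0,0],
    [0,0,0,-1,0,0,0],
    [0,0,0,-1,0,0,0],
  ],
)

```text
clock: 9.0
position: [0.494, 0.0876, 0.1774]
ee_rot: [1.955, 2.268, 0.24]
force: [-0.0, -0.0, -0.1]
width: -0.002
gripper_force: 0.0
```

Emit:
carry_out(
  commands=[
    [0,0,0,-1,0,0,0],
    [0,0,0,-1,0,0,0],
    [0,0,0,0,0,0,0],
    [0,0,0,0,0,0,0],
  ],
)

```text
clock: 9.4
position: [0.4842, 0.0861, 0.2256]
ee_rot: [1.955, 2.267, 0.241]
force: [1.1, 0.1, -0.5]
width: 0.005
gripper_force: 0.0
```

```bash
python3 - <<'E'
from h import *
s=arm.observe();print(s["force"])
a,_=grab("scene");b,_=grab("wrist")
v=np.hstack([cv2.resize(a["pixels"],(400,300)),cv2.resize(b["pixels"],(400,300))])
cv2.imwrite("pics/c6.png",v[:,:,::-1])
E
```

```text
[ 1.08563438  0.06919538 -0.52025387]
```

View pics/c6.png

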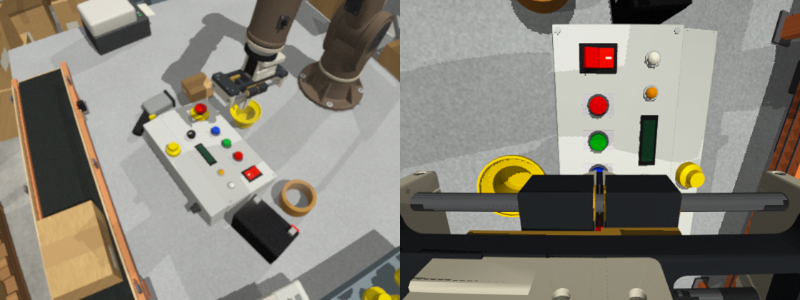

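The picture shows the rocker on, the buttons up, the bystanders in place and the tool clear. Handing in.

```bash
python3 -c "
from cell import arm
print(arm.sign_off())"
```

```text
the job is handed in; nothing more can be done
None
```

I switched the mains rocker fully on, pressed blue reset and then green start down to their stops and let each come up, and handed the job in at about 9.5 s with the arm clear; I saw no sign in the pictures that the belt was running.

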